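# Close and lock the service panel of a measuring machine's base

### The job

Push the blue service panel of the measuring machine's base down until it is shut, then set a fingertip in the slot of the orange quarter-turn fastener and turn it clockwise (seen from above) to its stop, so that the panel is locked. Turn it only from inside the slot, do not grip or lift anything, do not raise the panel further, and leave the three loose things standing where they are. Finish clear of the machine.

Things in the scene. Friction and masses are not known exactly. Their poses are not given: they have to be found in the camera images.
- base: Grey base of a measuring machine, fixed, 60 mm high. Origin under the centre of its service bay (240 mm in x, 230 mm in y); a perforated aluminium fixture plate of the same height continues to +y, up to y = 350 mm. z is up. The bay's opening is covered by the blue panel, hinged on the +x side.
- panel (a joint): Angle of the blue panel, rad: 0 is shut (its top level with the base's top, 60 mm above the table), growing as its free edge rises; it starts ajar at 0.2 to 0.45. A stiff hinge holds it where it is left; 1 to 4 N down near the free edge closes it to a hard stop. The panel is 200 mm long from hinge to free edge (towards -x of the base), 190 mm wide, 4 mm thick.
- hinge_mid (a point): Middle of the panel's hinge line (which runs along y of the base), on the panel's top face. x points from the free edge to the hinge when shut, z is the normal of the panel's top face.
- panel_corner (a point): A bare spot on the top face of the panel near its free edge, good to push on: 180 mm from the hinge line and 75 mm to +y of the panel's middle line.
- cam (a joint): Angle of the orange fastener, rad, clockwise from above: unlocked at 0, locked at 1.571, hard stops at both. Starts at 0 to 0.4; stays where left (friction 0.12 N m, no spring). At 0 the slot is parallel to the hinge and its white mark points at the red dot; locked, it is square to the hinge, mark at the green dot, a tongue beneath held by a keeper. Turned early, the tongue blocks closing.
- cam_slot: The two side walls of the fastener's slot. Origin on the fastener's axis at the panel's top face; x runs along the slot (towards the white mark), z is the panel's normal. The axis is 130 mm from the hinge line, on the panel's middle line. The slot is 36 mm wide, 102 mm long, open at both ends and at the top; its floor lies 4 mm and its walls' tops 22 mm above the panel.
- cam_rim: The two solid orange D-shaped halves of the fastener outside the slot walls, outer radius 55 mm, tops 22 mm above the panel; same frame as the slot. They stand on a thin black disc of radius 58 mm.
- bushing: Loose steel flanged bushing, 60 mm across the flange, 55 mm high, standing on the fixture plate; origin under its centre.
- probe_stand: Loose black foot 40 mm across with a thin aluminium post and a blue tip, 79 mm high, standing on the fixture plate; origin under its centre.
- cleaner: Loose white bottle with a blue cap, 44 mm across, 110 mm high, standing on the table to the -y side of the base; origin under its centre.

How it is judged (in metres and radians):
On the way, in this order (a step that is already met when the one before it is completed fails the run):
1. the panel is pushed shut with the fastener still unlocked (value of joint panel below 0.03 rad and value of joint cam below 0.7 rad), for 0.2 s.
2. the fastener is turned past 1 rad, a finger pushing on a wall of its slot (value of joint cam above 1 rad and value of joint panel below 0.03 rad and contact force between the fingers and cam_slot above 0.3 N).
At the end, for the whole second after the job is handed in: The panel is shut (within 0.03 rad), the fastener is turned to its locked stop (above 1.45 rad of 1.571) and at rest, and the bushing, the probe stand and the bottle are each within 20 mm of where they started (value of joint panel below 0.03 rad and value of joint cam above 1.45 rad and velocity of joint cam between -0.05 and 0.05 rad/s and distance of each of bushing, probe_stand, cleaner from where it was at the start of the episode below 0.02 m); the robot touches nothing.
It fails at once if the fastener is turned towards locked while the panel is still open (value of joint cam above 0.7 rad and value of joint panel above 0.06 rad).
It fails at once if the fastener is turned by its outside instead of from the slot, or pinched (contact force between the fingers and cam_rim above 2 N and velocity of joint cam above 0.1 rad/s and value of joint panel below 0.06 rad).
It fails at once if the panel is raised further open (value of joint panel above 0.52 rad).
It fails at once if a loose thing is shifted by more than 20 mm, lifted or carried (distance of any of bushing, probe_stand, cleaner from where it was at the start of the episode above 0.02 m).
It fails at once if a loose thing is knocked over (angle between any of bushing, probe_stand, cleaner's own z axis and vertical above 0.5 rad).
It also fails if it takes over 48 s, if anything falls off the work surface, if the arm or the gripper's body presses on something with over 40 N, if the wrist force passes 120 N, or if a joint passes its speed limit or range.

### The arm

A 6-joint arm with a two-finger parallel gripper is mounted at the origin on the work surface. World frame = base frame: x ahead of the robot, y to its left, z up, the work surface at z = 0. Lengths are in mm, angles in degrees, forces in N, time in s.
With the tool pointing down it reaches from about 350 to 850 mm from the base axis. Payload 8.1 kg.
Tool frame: the origin (TCP) lies midway between the tips of the shut fingers; the grasp point (between the pads) lies 19 mm behind it (grip_point_offset is the distance from the TCP to the grasp point, in mm); x points along the fingers, z is the direction in which the jaws open and shut, and the axes are right-handed (so a half turn about x gives the same grasp; the last joint's range is limited). The gripper opens to 85 mm and grips with 20 to 120 N. Pads are 22 mm wide; open, the fingers measure 114 mm over their backs; the gripper's body (76 mm by 85 mm) begins 54 mm behind the grasp point. The pads swing forward as they close: fully open they stand 13 mm farther back than shut.
Start: joints at [62.028, 7.471, 85.268, -0, 87.261, -4.893], TCP at [235.177, 551.994, 231.292] pointing down, gripper open.
Joint ranges: [-169.43, 169.43], [-51.17, 129.36], [1.28, 143.12], [-76.62, 256.62], [0, 156.53], [-152.29, 152.29]. Speed limits (degrees/s): [136.94, 136.94, 159.86, 180, 180, 180].

### API

Orientations are given as [roll, pitch, yaw] about the fixed x, y, z axes, in that order (R = Rz(yaw) Ry(pitch) Rx(roll)).
In Python, from bench import sense, snapshot, hand_in, grip_point_offset gives the robot as it stands.
- The arm moves only by the tool carry_out, never from a script. Its argument "rows" is one flat list of numbers, 7 for each row, row after row: the turn, a rotation vector about the tool's x, y, z in units of 8 degrees (1.0 is 8 degrees), then the shift along the tool's x, y, z in units of 25 mm (1.0 is 25 mm), then the gripper command: -1 is fully open, 1 is shut, values between are in proportion. A call has 1 to 5 rows; each row is the pose to reach, as a shift and turn from the pose commanded when the call began, along the tool's axes at that moment; what a row does not reach only later rows make up. A row lasts 1/10 s, in which the tool goes at most 50 mm and 8.59 degrees, less where a joint would pass 70% of its speed; a pose out of reach is approached as far as the arm can. A call with a gripper value outside its range is refused whole. The fingers move at their own pace and stop on an object; "force" is the grip in N (left out, the last holds). Time passes only in rows, so rows that repeat a pose let the fingers close. It gives the time, the measured TCP pose, the force and the opening at its end, in the units of the state.
- sense(): the state, without advancing time (a new reading comes with each control period).
- snapshot(name): name is "scene" or "top"; returns a dict with "color" (480x640x3 uint8, red, green, blue), "fx", "fy", "cx", "cy" (pixels), "k1" (the pictures are not rectified: a ray, as slopes to the right and down, at radius r is drawn at 1 + k1 r^2 times it, then the intrinsics apply), "rvec" (rotation vector, rad) and "tvec" (3), from world to camera coordinates, as OpenCV has them. Camera axes: x right, y down, z forward; pixel columns grow to the right and rows downward; lengths in mm; the calibration is good to about 2 mm. A picture is of the moment at which its call begins. There is no depth.
- hand_in(): hands the job in, once; it reports no verdict.
The state is a dict: "time": time; "joint_pos": joint angles; "qd": joint speeds; "joint_efforts": joint torques, N m; "tool_pos": TCP position; "tcp_rot": TCP orientation; "ft_force": force on the tool from outside, world axes, zero at the start; "wrist_torque": the same for the moment, N m; "finger_gap": finger opening in mm.
Only numpy, scipy, OpenCV 4.12 (cv2) and the standard library are available. Lean on these libraries where they do the work, as an engineer would, in place of code of your own. Each camera call takes 0.05 s, during which the arm holds its last target.

## Working session

There is one attempt and no reset: what is moved stays moved. The work goes in short steps, Python scripts to look and compute and a tool call to move; the robot and the scene stay as the last step left them, time stands still between calls to the robot, and variables do not carry over. Pictures are saved under pics/ and viewed, and the job is handed in when it is done.

Besides the shell and the picture viewer there is one more tool, called after "Request:" as name(argument=value, ...) on one line, values as JSON. carry_out: Moves the arm, as the interface text tells. Its arguments: {"type":"object","properties":{"rows":{"type":"array","items":{"type":"number"}},"force":{"type":"number"}},"required":["rows"]}

```bash
ls; mkdir -p pics
python3 - <<'E'
from bench import *
import cv2,pickle
s=sense();print(s)
d={}
for n in("scene","top"):
    p=snapshot(n);d[n]=p;cv2.imwrite(f"pics/{n}0.png",p["color"][:,:,::-1]);print({k:v for k,v in p.items() if k!="color"})
pickle.dump(d,open("s0.pkl","wb"))
print(grip_point_offset)
E
```

```text
pics
{'time': 0.0, 'joint_pos': array([ 6.20291111e+01,  7.51457834e+00,  8.53320217e+01,  1.97570294e-03,
        8.72618261e+01, -4.89248434e+00]), 'qd': array([ 0.03307531, -0.06133513, -0.00233734, -0.07813165, -0.04888098,
        0.10213237]), 'joint_efforts': array([-3.60949034e-04, -5.69397998e+01, -5.00548089e+01, -2.00778109e-04,
        1.52231025e-02,  4.68392693e-05]), 'tool_pos': array([234.88804508, 551.49206028, 230.2236811 ]), 'tcp_rot': array([ 174.06489555,   89.89155583, -119.01360528]), 'ft_force': array([-0.73336289,  0.3750996 ,  0.22175882]), 'wrist_torque': array([0.00916336, 0.03953108, 0.01067292]), 'finger_gap': 85.44440017626397}
{'fx': 506.6243089231739, 'fy': 506.6243089231739, 'cx': 327.19560000935866, 'cy': 245.78504613604383, 'k1': -0.03742674752886772, 'rvec': array([ 1.67644409,  2.02720635, -0.7164711 ]), 'tvec': array([ 107.30709809, -414.49823654, 1445.29973892])}
{'fx': 575.7790477166341, 'fy': 575.7790477166341, 'cx': 317.75108783976236, 'cy': 235.40280162971, 'k1': -0.1574073405836181, 'rvec': array([ 2.13971961, -2.13207132,  0.13576029]), 'tvec': array([   9.07862115,  593.87285354, 1221.2971433 ])}
18.700000000000003
```

View pics/scene0.png

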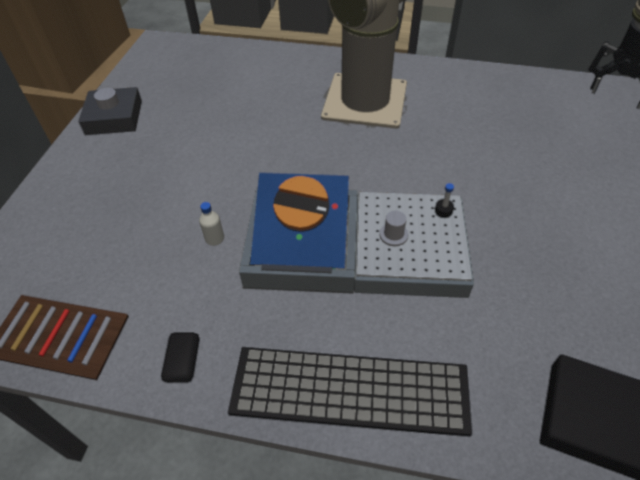

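View pics/top0.png

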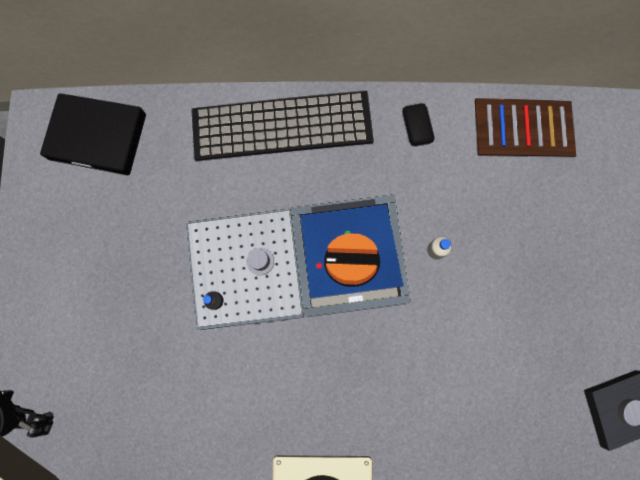

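The hinge is on the side away from the robot, around (345,205) in the top view. The free edge is raised towards the robot. The slot runs roughly along y, with its white mark at (331,260) near the red dot (319,266). I'll zoom in to get accurate pixels.

Run:
```python
import cv2
a=cv2.imread("pics/top0.png")[185:340,180:420];cv2.imwrite("pics/topz.png",cv2.resize(a,None,fx=3.3,fy=3.3,interpolation=cv2.INTER_CUBIC))
a=cv2.imread("pics/scene0.png")[165:305,195:480];cv2.imwrite("pics/scz.png",cv2.resize(a,None,fx=2.8,fy=2.8,interpolation=cv2.INTER_CUBIC))
```

```text
(no output)
```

View pics/topz.png

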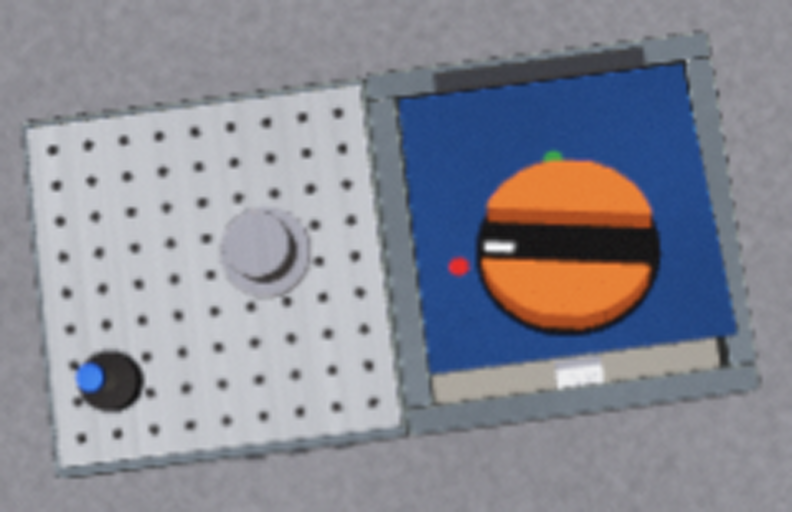

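View pics/scz.png

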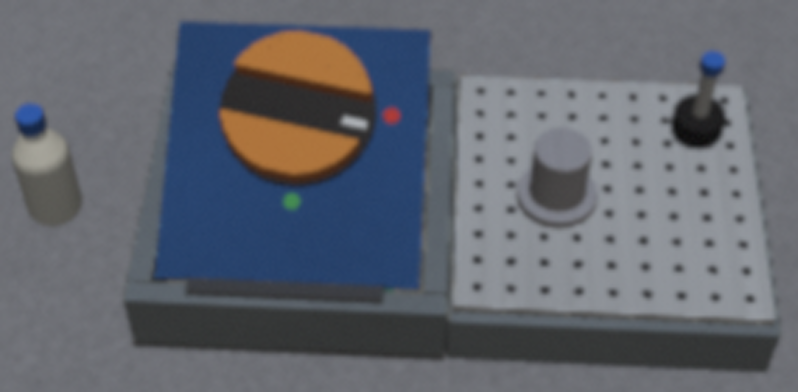

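```bash
cat > fit.py <<'E'
import numpy as np,cv2,pickle
from scipy.optimize import least_squares
d=pickle.load(open("s0.pkl","rb"))
def proj(c,P):
    p=d[c];K=np.array([[p['fx'],0,p['cx']],[0,p['fy'],p['cy']],[0,0,1]])
    return cv2.projectPoints(np.array(P,float).reshape(-1,1,3),p['rvec'],p['tvec'],K,np.array([p['k1'],0,0,0]))[0].reshape(-1,2)
tz=lambda u,v:(180+u/3.3,185+v/3.3); sz=lambda u,v:(195+u/2.8,165+v/2.8)
def b2w(q,P):
    c,s=np.cos(q[2]),np.sin(q[2]);P=np.atleast_2d(P)
    return np.c_[q[0]+c*P[:,0]-s*P[:,1],q[1]+s*P[:,0]+c*P[:,1],P[:,2]]
def pan(a,hx,P): # panel coords (x<0 to free edge)
    P=np.atleast_2d(P);return np.c_[hx+P[:,0]*np.cos(a)+P[:,2]*np.sin(a),P[:,1],60-P[:,0]*np.sin(a)+P[:,2]*np.cos(a)]
B=[('top',(120,-115,60),tz(708,38)),('top',(-120,-115,60),tz(758,388)),('top',(120,115,60),tz(364,84)),('top',(-120,115,60),tz(406,432)),
('scene',(120,-115,60),sz(127,298)),('scene',(120,115,60),sz(447,306))]
L=[('top',(0,95,0),tz(398,98)),('top',(0,-95,0),tz(684,62)),('top',(-200,95,0),tz(432,374)),('top',(-200,-95,0),tz(737,333)),
('scene',(0,-95,0),sz(155,278)),('scene',(0,95,0),sz(418,288)),('scene',(-200,-95,0),sz(180,22)),('scene',(-200,95,0),sz(430,30))]
# q: x,y,yaw,panel angle,hx,cam, mark r
M=[('top',tz(500,247)),('scene',sz(354,123))]
def camp(cam,P):
    P=np.atleast_2d(P); t=np.pi/2-cam # slot x dir at cam=0 is +y
    return np.c_[-130+np.cos(t)*P[:,0]-np.sin(t)*P[:,1],np.sin(t)*P[:,0]+np.cos(t)*P[:,1],P[:,2]]
def res(q):
    r=[]
    for c,P,u in B:r.append(proj(c,b2w(q,P))[0]-u)
    for c,P,u in L:r.append(proj(c,b2w(q,pan(q[3],q[4],P)))[0]-u)
    for c,u in M:r.append(proj(c,b2w(q,pan(q[3],q[4],camp(q[5],(q[6],0,4)))))[0]-u)
    return np.array(r)
if __name__=="__main__":
    s=least_squares(lambda q:res(q).ravel(),[550,0,0,.3,100,.1,40],x_scale=[10,10,.1,.1,10,.1,10],loss='soft_l1')
    q=s.x;print(q.round(3));print(res(q).round(1).tolist());np.save("q.npy",q)
E
python3 fit.py
```

```text
[ 5.46157e+02 -5.79330e+01  1.34000e-01  3.84000e-01  1.03411e+02
  1.93000e-01  4.23660e+01]
[[-0.6, -1.1], [0.7, 1.9], [-0.4, -1.5], [0.6, 2.8], [-2.0, -0.7], [-0.2, 1.3], [-0.7, 0.5], [-1.2, 0.1], [-1.4, 0.2], [-0.3, 0.1], [-0.8, 0.1], [0.3, 0.5], [-0.8, -0.1], [-0.2, -0.0], [-0.5, 0.2], [-0.5, 0.1]]
```

```bash
cat > h.py <<'E'
import numpy as np
from scipy.spatial.transform import Rotation as Ro
from bench import *
from fit import *
q=np.load("q.npy")
def cur():
    s=sense();return s,Ro.from_euler('xyz',s['tcp_rot'],degrees=True).as_matrix()
def go(target,jaw):  # jaw: world yaw deg of tool z
    s,R=cur()
    j=np.deg2rad(jaw);z=np.array([np.cos(j),np.sin(j),0]);x=np.array([0,0,-1.]);Rt=np.c_[x,np.cross(z,x),z]
    rv=Ro.from_matrix(R.T@Rt).as_rotvec(degrees=True)/8
    sh=R.T@(np.array(target)-s['tool_pos'])/25
    print("turn",rv.round(3),"shift",sh.round(3),"| t",round(s['time'],2))
def st():
    s,R=cur();print("t",round(s['time'],2),"tcp",s['tool_pos'].round(1),"x",R[:,0].round(3),"jaw",np.rad2deg(np.arctan2(R[1,2],R[0,2])).round(1),"F",s['ft_force'].round(1),"T",s['wrist_torque'].round(2),"gap",s['finger_gap'].round(1),"j",s['joint_pos'].round(0))
    return s,R
E
python3 - <<'E'
from h import *
s,R=st();print(R.round(3))
ax=b2w(q,pan(0,q[4],camp(0,(0,0,0))))[0];print("axis shut",ax)
print("corner open",b2w(q,pan(q[3],q[4],(-180,75,0))),"shut",b2w(q,pan(0,q[4],(-180,75,0))))
print("slot yaw",np.rad2deg(q[2]+np.pi/2-q[5]))
# loose things: intersect pixel with plane z
def ray(c,u,z):
    p=d[c];K=np.array([[p['fx'],0,p['cx']],[0,p['fy'],p['cy']],[0,0,1]])
    n=cv2.undistortPoints(np.array([[u]],float),K,np.array([p['k1'],0,0,0])).ravel()
    Rc=cv2.Rodrigues(p['rvec'])[0];o=-Rc.T@p['tvec'];v=Rc.T@np.array([*n,1]);return (o+v*(z-o[2])/v[2]).round(0)
print("bushing",ray('top',tz(257,250),115),"stand",ray('top',tz(90,379),139),"bottle cap",ray('top',(445,244),110))
for e in (1,-1):
  go([ax[0],ax[1],180],np.rad2deg(q[2]+e*np.pi/2-q[5]))
E
```

```text
Traceback (most recent call last):
  File "h.py", line 15, in st
    s,R=cur();print("t",round(s['time'],2),"tcp",s['tool_pos'].round(1),"x",R[:,0].round(3),"jaw",np.rad2deg(np.arctan2(R[1,2],R[0,2])).round(1),"F",s['ft_force'].round(1),"T",s['wrist_torque'].round(2),"gap",s['finger_gap'].round(1),"j",s['joint_pos'].round(0))
                                                                                                                                                                                                                 ^^^^^^^^^^^^^^^^^^^^^
AttributeError: 'float' object has no attribute 'round'
```

```bash
sed -i "s/s\['finger_gap'\].round(1)/round(s['finger_gap'],1)/" h.py
python3 - <<'E'
from h import *
s,R=st();print(R.round(3))
ax=b2w(q,pan(0,q[4],camp(0,(0,0,0))))[0];print("axis shut",ax)
print("corner open",b2w(q,pan(q[3],q[4],(-180,75,0))),"shut",b2w(q,pan(0,q[4],(-180,75,0))))
print("slot yaw",np.rad2deg(q[2]+np.pi/2-q[5]))
def ray(c,u,z):
    p=d[c];K=np.array([[p['fx'],0,p['cx']],[0,p['fy'],p['cy']],[0,0,1]])
    n=cv2.undistortPoints(np.array([[u]],float),K,np.array([p['k1'],0,0,0])).ravel()
    Rc=cv2.Rodrigues(p['rvec'])[0];o=-Rc.T@p['tvec'];v=Rc.T@np.array([*n,1]);return (o+v*(z-o[2])/v[2]).round(0)
print("bushing",ray('top',tz(257,250),115),"stand",ray('top',tz(90,379),139),"bottle cap",ray('top',(445,244),110))
c=b2w(q,pan(0,q[4],(-172,75,0)))[0]
for e in (1,-1):
  go([c[0],c[1],190],np.rad2deg(q[2]+e*np.pi/2-q[5]))
E
```

```text
t 0.1 tcp [234.9 551.5 230.4] x [-0.001 -0.001 -1.   ] jaw 66.9 F [ 0.1  0.2 -1.1] T [ 0.01 -0.   -0.03] gap 85.6 j [62.  8. 85. -0. 87. -5.]
[[-0.001 -0.92   0.392]
 [-0.001  0.392  0.92 ]
 [-1.     0.    -0.002]]
axis shut [519.80604226 -61.48744745  60.        ]
corner open [[473.2301522    7.90925612 127.45884938]] shut [[460.22900164   6.15555833  60.        ]]
slot yaw 86.6047739870282
bushing [530. 133. 115.] stand [448. 232. 139.] bottle cap [ 566. -255.  110.]
turn [-2.46  -0.012 -0.003] shift [  1.639 -17.117 -16.371] | t 0.1
turn [ 2.004e+01 -4.000e-03  1.600e-02] shift [  1.639 -17.117 -16.371] | t 0.1
```

Request:
carry_out(rows=[0, 0, 0, 0, -1.2, -1.1, 1, 0, 0, 0, 0, -2.8, -2.7, 1, 0, 0, 0, 0, -4.2, -4.0, 1, 0, 0, 0, 0, -5.6, -5.4, 1, 0, 0, 0, 0, -7.0, -6.7, 1], force=40)

```text
time: 0.6
tool_pos: [329.9, 328.8, 230.8]
tcp_rot: [163.4, 90.0, -129.6]
ft_force: [2.6, -0.8, 0.3]
finger_gap: 12.2
```

Request:
carry_out(rows=[0, 0, 0, 0, -1.4, -1.3, 1, 0, 0, 0, 0, -2.8, -2.7, 1, 0, 0, 0, 0, -4.2, -4.0, 1, 0, 0, 0, 0, -5.6, -5.4, 1, 0, 0, 0, 0, -7.0, -6.7, 1])

```text
time: 1.1
tool_pos: [425.3, 106.0, 231.1]
tcp_rot: [-21.3, 90.0, 45.7]
ft_force: [1.2, 0.0, 0.4]
finger_gap: -0.0
```

Request:
carry_out(rows=[-0.6, 0, 0, 0, -1.0, -1.0, 1, -1.3, 0, 0, 0, -2.1, -2.0, 1, -2.0, 0, 0, 0, -3.1, -2.97, 1, -2.46, 0, 0, 0, -3.1, -2.97, 1, -2.46, 0, 0, 0, -3.1, -2.97, 1])

```text
time: 1.6
tool_pos: [467.2, 8.4, 230.7]
tcp_rot: [83.5, 89.9, 170.0]
ft_force: [0.2, 0.7, 0.2]
finger_gap: 0.2
```

Run:
```python
from h import *
st()
c=b2w(q,pan(0,q[4],(-172,75,0)))[0]
go([c[0],c[1],150],86.6)
p=snapshot("scene");cv2.imwrite("pics/s1.png",p["color"][:,:,::-1])
```

```text
t 1.6 tcp [467.2   8.4 230.7] x [-0.001  0.    -1.   ] jaw 86.5 F [0.2 0.7 0.2] T [ 0.   -0.01  0.01] gap 0.2 j [ -5. -13. 106.   0.  88. -92.]
turn [-0.009  0.001 -0.009] shift [ 3.229 -0.044 -0.047] | t 1.6
```

View pics/s1.png

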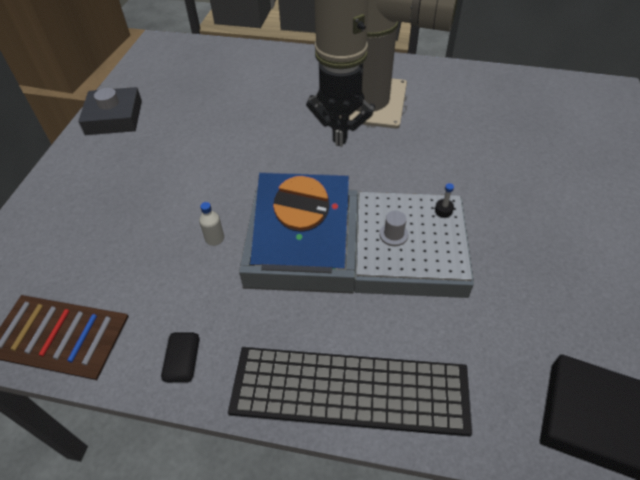

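The fingertips, around (340,140), are above the raised free edge on its +y side, and nothing has moved. I'll go down now.

Request:
carry_out(rows=[0, 0, 0, 1.3, 0, 0, 1, 0, 0, 0, 2.6, 0, 0, 1, 0, 0, 0, 3.6, 0, 0, 1, 0, 0, 0, 4.0, 0, 0, 1, 0, 0, 0, 4.3, 0, 0, 1])

```text
time: 2.15
tool_pos: [467.1, 10.0, 123.5]
tcp_rot: [80.7, 90.0, 167.3]
ft_force: [-0.9, -0.0, 2.4]
finger_gap: 0.2
```

Request:
carry_out(rows=[0, 0, 0, 0.3, 0, 0, 1, 0, 0, 0, 0.6, 0, 0, 1, 0, 0, 0, 0.9, 0, 0, 1, 0, 0, 0, 1.2, 0, 0, 1, 0, 0, 0, 1.5, 0, 0, 1])

```text
time: 2.65
tool_pos: [467.5, 9.3, 85.9]
tcp_rot: [-102.2, 90.0, -15.6]
ft_force: [-1.0, -0.7, 2.3]
finger_gap: 0.2
```

Request:
carry_out(rows=[0, 0, 0, 0.2, 0, 0, 1, 0, 0, 0, 0.4, 0, 0, 1, 0, 0, 0, 0.6, 0, 0, 1, 0, 0, 0, 0.8, 0, 0, 1, 0, 0, 0, 0.9, 0, 0, 1])

```text
time: 3.15
tool_pos: [467.3, 9.4, 63.3]
tcp_rot: [88.5, 90.0, 175.1]
ft_force: [-1.0, -0.7, 0.8]
finger_gap: -0.4
```

Request:
carry_out(rows=[0, 0, 0, 0.08, 0, 0, 1, 0, 0, 0, 0.16, 0, 0, 1, 0, 0, 0, 0.16, 0, 0, 1, 0, 0, 0, 0.16, 0, 0, 1, 0, 0, 0, 0.16, 0, 0, 1])

```text
time: 3.65
tool_pos: [467.5, 9.4, 60.0]
tcp_rot: [-91.4, 90.0, -4.8]
ft_force: [-1.9, 0.1, 5.1]
finger_gap: 0.2
```

Request:
carry_out(rows=[0, 0, 0, 0.06, 0, 0, 1, 0, 0, 0, 0.12, 0, 0, 1, 0, 0, 0, 0.12, 0, 0, 1])

```text
time: 3.95
tool_pos: [467.7, 9.4, 59.7]
tcp_rot: [116.4, 90.0, -156.9]
ft_force: [-18.7, 1.9, 34.8]
finger_gap: 0.2
```

Hard stop: the force jumped to 35 N at z ≈ 59.7 mm. I'll lift off and look.

Request:
carry_out(rows=[0, 0, 0, -0.6, 0, 0, 1, 0, 0, 0, -2, 0, 0, 1, 0, 0, 0, -4, 0, 0, 1, 0, 0, 0, -4, -4, 0, 1, 0, 0, 0, -4, -4, 0, 1])

```text
time: 4.45
tool_pos: [571.1, 3.3, 162.5]
tcp_rot: [-90.8, 89.4, -4.2]
ft_force: [1.0, -0.3, 1.1]
finger_gap: 0.2
```

Run:
```python
from h import *
st();D={}
for n in("scene","top"):
    p=snapshot(n);D[n]=p
pickle.dump(D,open("s2.pkl","wb"))
a=D['top']['color'][185:340,180:420,::-1];cv2.imwrite("pics/topz2.png",cv2.resize(a,None,fx=3.3,fy=3.3,interpolation=cv2.INTER_CUBIC))
a=D['scene']['color'][165:305,195:480,::-1];cv2.imwrite("pics/scz2.png",cv2.resize(a,None,fx=2.8,fy=2.8,interpolation=cv2.INTER_CUBIC))
```

```text
t 4.45 tcp [571.1   3.3 162.5] x [ 0.011 -0.001 -1.   ] jaw 86.6 F [ 1.  -0.3  1.1] T [-0.02  0.02 -0.05] gap 0.2 j [ -5.   5.  95.   0.  79. -91.]
```

View pics/topz2.png

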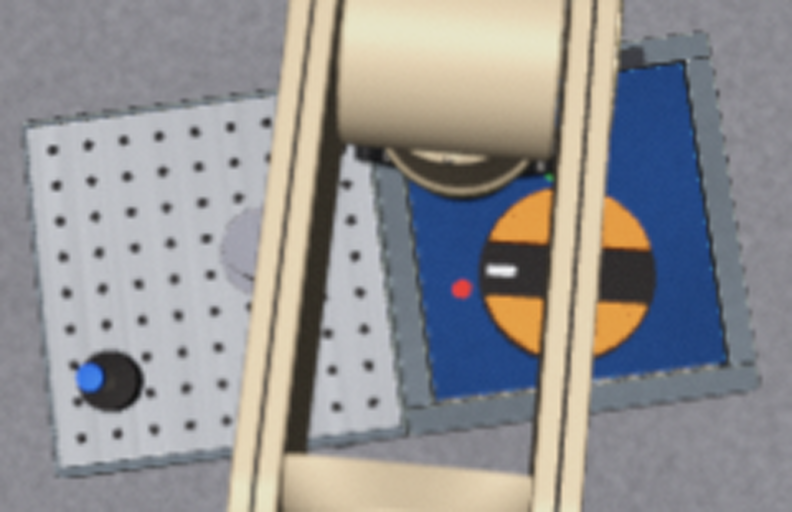

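View pics/scz2.png

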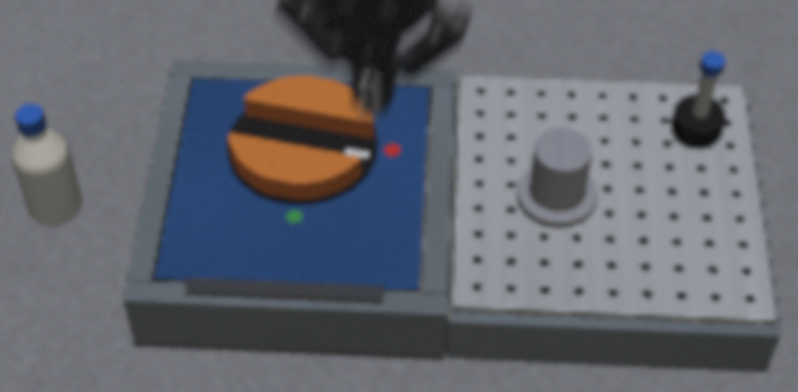

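Run:
```python
from h import *
def ray(c,u,z):
    p=d[c];K=np.array([[p['fx'],0,p['cx']],[0,p['fy'],p['cy']],[0,0,1]])
    n=cv2.undistortPoints(np.array([[u]],float),K,np.array([p['k1'],0,0,0])).ravel()
    Rc=cv2.Rodrigues(p['rvec'])[0];o=-Rc.T@p['tvec'];v=Rc.T@np.array([*n,1]);return (o+v*(z-o[2])/v[2]).round(1)
a=ray('top',tz(484,268),75);b=ray('top',tz(653,276),75);print(a,b,(a+b)/2,np.rad2deg(np.arctan2(*(a-b)[[1,0]])))
m=ray('top',tz(501,271),64);m2=ray('scene',sz(357,154),64);print(m,m2)
p0=b2w(q,pan(0,q[4],camp(q[5],[[0,0,22],[-51,18,22],[-51,-18,22],[51,18,22],[51,-18,22],[42.4,0,4]])))
print(((proj('top',p0)-[180,185])*3.3).round(0).tolist(),((proj('scene',p0)-[195,165])*2.8).round(0).tolist())
```

```text
[523.   -8.7  75. ] [ 518.1 -117.6   75. ] [520.55 -63.15  75.  ] 87.42369070417482
[522.2 -19.7  64. ] [522.2 -17.3  64. ]
[[566.0, 272.0], [644.0, 305.0], [647.0, 249.0], [485.0, 295.0], [489.0, 239.0], [500.0, 271.0]] [[300.0, 128.0], [243.0, 99.0], [228.0, 133.0], [371.0, 123.0], [359.0, 157.0], [355.0, 154.0]]
```

Run:
```python
from h import *
st();go([518.6,-94,120],87)
```

```text
t 4.55 tcp [570.8   3.  154. ] x [-0.001  0.    -1.   ] jaw 86.6 F [-1.6 -0.6 -0.9] T [-0.02  0.08  0.03] gap 0.3 j [ -5.   6.  95.   0.  79. -91.]
turn [-0.053  0.001 -0.01 ] shift [ 1.363  1.85  -3.997] | t 4.55
```

Request:
carry_out(rows=[0, 0, 0, 0, 0.9, -2.0, 1, 0, 0, 0, 0.4, 1.85, -4.0, 1, 0, 0, 0, 1.36, 1.85, -4.0, 1, 0, 0, 0, 1.36, 1.85, -4.0, 1])

```text
time: 4.95
tool_pos: [511.7, -94.4, 119.1]
tcp_rot: [78.9, 89.7, 165.3]
ft_force: [0.0, 0.4, -1.1]
finger_gap: 0.1
```

Run:
```python
from h import *
st();go([518.6,-94,71],87)
a=snapshot('scene')['color'][165:305,195:480,::-1];cv2.imwrite("pics/scz3.png",cv2.resize(a,None,fx=2.8,fy=2.8,interpolation=cv2.INTER_CUBIC))
```

```text
t 4.95 tcp [511.7 -94.4 119.1] x [-0.006  0.002 -1.   ] jaw 86.4 F [ 0.   0.4 -1.1] T [ 0.01  0.01 -0.03] gap 0.1 j [ -16.    0.  105.   -0.   75. -103.]
turn [-0.071  0.009 -0.043] shift [ 1.922 -0.284  0.032] | t 4.95
```

View pics/scz3.png

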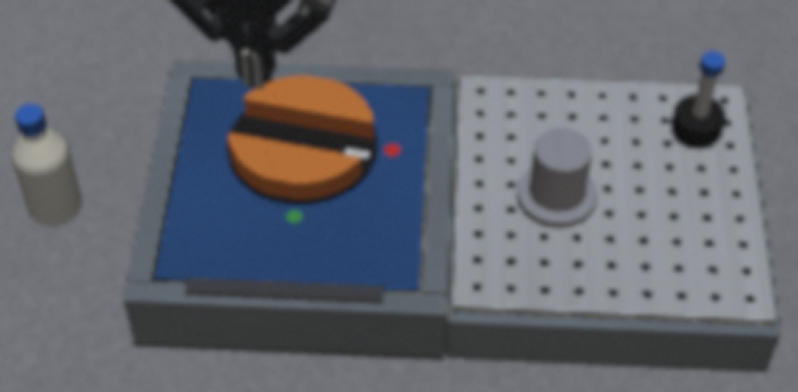

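The fingertips, around (255,80) in the crop, are still above the -y end of the fastener.

Run:
```python
from h import *
st();go([518.6,-94,71],87)
```

```text
t 5.0 tcp [513.2 -93.6 121. ] x [-0.004  0.001 -1.   ] jaw 86.5 F [ 0.7 -0.2  0.3] T [0.04 0.01 0.01] gap -0.1 j [ -16.    0.  105.    0.   75. -102.]
turn [-0.064  0.009 -0.028] shift [ 1.997 -0.225 -0.007] | t 5.0
```

Request:
carry_out(rows=[0, 0, 0, 0, 0, 0, 1, 0, 0, 0, 0, 0, 0, 1])

```text
time: 5.2
tool_pos: [516.3, -92.8, 124.2]
tcp_rot: [-94.0, 89.9, -7.3]
ft_force: [0.7, -0.3, -0.3]
finger_gap: -0.1
```

Run:
```python
from h import *
st();go([518.6,-94,71],87)
```

```text
t 5.2 tcp [516.3 -92.8 124.2] x [ 0.002 -0.    -1.   ] jaw 86.7 F [ 0.7 -0.3 -0.3] T [ 0. -0.  0.] gap -0.1 j [ -16.    0.  104.    0.   75. -102.]
turn [-0.04  -0.001  0.015] shift [ 2.126 -0.089 -0.041] | t 5.2
```

Request:
carry_out(rows=[0, 0, 0, 0.6, -0.09, 0, 1, 0, 0, 0, 1.2, -0.09, 0, 1, 0, 0, 0, 1.6, -0.09, 0, 1, 0, 0, 0, 1.6, -0.09, 0, 1, 0, 0, 0, 1.6, -0.09, 0, 1])

```text
time: 5.7
tool_pos: [516.8, -93.6, 82.0]
tcp_rot: [77.7, 89.9, 164.3]
ft_force: [0.9, 0.4, 0.9]
finger_gap: -0.1
```

Request:
carry_out(rows=[0, 0, 0, 0.2, 0, 0, 1, 0, 0, 0, 0.4, 0, 0, 1, 0, 0, 0, 0.5, 0, 0, 1, 0, 0, 0, 0.5, 0, 0, 1])

```text
time: 6.1
tool_pos: [517.0, -93.7, 69.8]
tcp_rot: [78.9, 90.0, 165.5]
ft_force: [0.5, -0.1, 0.4]
finger_gap: 0.0
```

Run:
```python
from h import *
st();go([518.6,-94,70.5],87)
a=snapshot('scene')['color'][165:305,195:480,::-1];cv2.imwrite("pics/scz4.png",cv2.resize(a,None,fx=2.8,fy=2.8,interpolation=cv2.INTER_CUBIC))
```

```text
t 6.1 tcp [517.  -93.7  69.8] x [-0.001  0.    -1.   ] jaw 86.6 F [ 0.5 -0.1  0.4] T [ 0.   -0.   -0.05] gap 0.0 j [ -16.    4.  106.   -0.   70. -102.]
turn [-0.05   0.001 -0.005] shift [-0.029 -0.064 -0.008] | t 6.1
```

View pics/scz4.png

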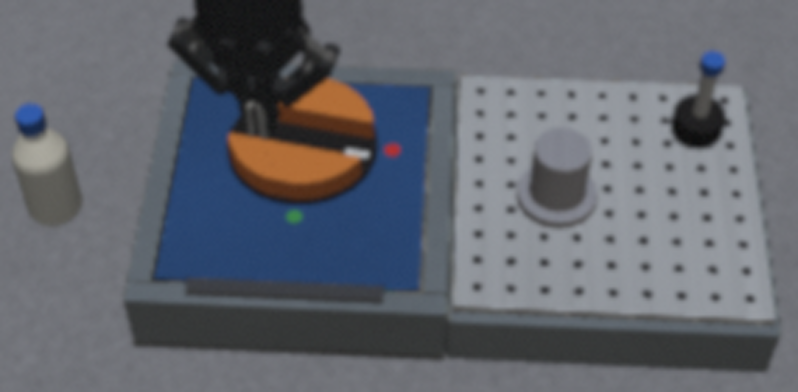

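Run:
```python
import numpy as np
cy,cz=-7,31.5
for f in (4,8,12,16,20):
    p=np.deg2rad(f);print(f/8,((cy*(1-np.cos(p))+cz*np.sin(p))/25).round(3),((cz*(1-np.cos(p))-cy*np.sin(p))/25).round(3))
```

```text
0.5 0.087 0.023
1.0 0.173 0.051
1.5 0.256 0.086
2.0 0.336 0.126
2.5 0.414 0.172
```

Request:
carry_out(rows=[0, 0, 0, 0, 0.11, 0, 1, 0, 0, 0, 0, 0.22, 0, 1, 0, 0, 0, 0, 0.22, 0, 1])

```text
time: 6.45
tool_pos: [511.5, -93.4, 70.4]
tcp_rot: [110.7, 90.0, -162.7]
ft_force: [0.3, 0.2, -0.3]
finger_gap: 0.1
```

Request:
carry_out(rows=[0.5, 0, 0, 0, 0.09, 0.02, 1, 1.0, 0, 0, 0, 0.17, 0.05, 1, 1.5, 0, 0, 0, 0.26, 0.09, 1, 2.0, 0, 0, 0, 0.34, 0.13, 1, 2.5, 0, 0, 0, 0.41, 0.17, 1])

```text
time: 6.95
tool_pos: [502.6, -89.2, 70.9]
tcp_rot: [-99.8, 89.9, -33.4]
ft_force: [2.0, -2.6, -0.6]
finger_gap: -0.0
```

Run:
```python
from h import *
s,R=st();print("c",(R.T@(np.array([520.4,-62.3,0])-s['tool_pos'])).round(1), "F tool",(R.T@s['ft_force']).round(1))
```

```text
t 6.95 tcp [502.6 -89.2  70.9] x [ 0.002 -0.001 -1.   ] jaw 66.4 F [ 2.  -2.6 -0.6] T [-0.48 -0.35  0.01] gap -0.0 j [-16.   2. 109.  -0.  69. -82.]
c [70.9 -5.4 31.8] F tool [ 0.6 -2.8 -1.6]
```

Request:
carry_out(rows=[0.5, 0, 0, 0, 0.09, 0.02, 1, 1.0, 0, 0, 0, 0.17, 0.05, 1, 1.5, 0, 0, 0, 0.26, 0.09, 1, 2.0, 0, 0, 0, 0.34, 0.13, 1, 2.5, 0, 0, 0, 0.41, 0.17, 1])

```text
time: 7.45
tool_pos: [494.7, -81.3, 70.9]
tcp_rot: [-88.5, 89.9, -42.1]
ft_force: [0.9, -3.2, 1.8]
finger_gap: 0.1
```

Run:
```python
from h import *
s,R=st();print("c",(R.T@(np.array([520.4,-62.3,0])-s['tool_pos'])).round(1), "F tool",(R.T@s['ft_force']).round(1))
a=snapshot('scene')['color'][165:305,195:480,::-1];cv2.imwrite("pics/scz5.png",cv2.resize(a,None,fx=2.8,fy=2.8,interpolation=cv2.INTER_CUBIC))
```

```text
t 7.45 tcp [494.7 -81.3  70.9] x [ 0.002 -0.001 -1.   ] jaw 46.4 F [ 0.9 -3.2  1.8] T [-0.5  -0.21 -0.  ] gap 0.1 j [-15.   0. 110.  -0.  69. -62.]
c [70.9 -5.3 31.5] F tool [-1.8 -2.9 -1.7]
```

View pics/scz5.png

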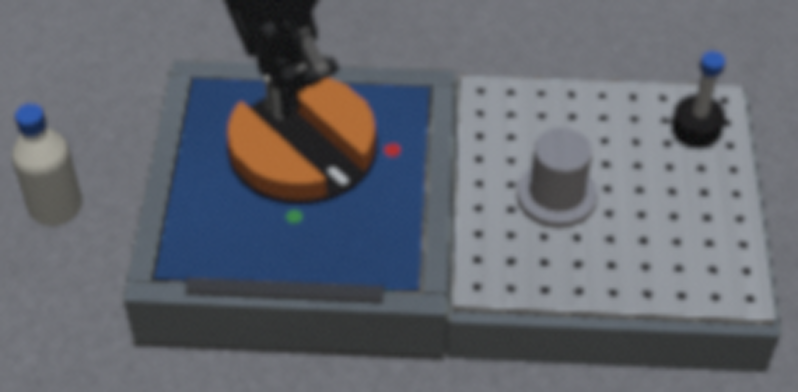

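The fastener is turning. The white mark is now at (338,176) in the crop, on its way to the green dot (294,215), and the finger is still in the slot.

Request:
carry_out(rows=[0.5, 0, 0, 0, 0.09, 0.02, 1, 1.0, 0, 0, 0, 0.17, 0.05, 1, 1.5, 0, 0, 0, 0.26, 0.09, 1, 2.0, 0, 0, 0, 0.34, 0.13, 1, 2.5, 0, 0, 0, 0.41, 0.17, 1])

```text
time: 8.0
tool_pos: [489.9, -71.1, 70.7]
tcp_rot: [-81.4, 89.9, -54.8]
ft_force: [-0.7, -3.2, 0.8]
finger_gap: -0.3
```

Request:
carry_out(rows=[0.5, 0, 0, 0, 0.09, 0.02, 1, 1.0, 0, 0, 0, 0.17, 0.05, 1, 1.5, 0, 0, 0, 0.26, 0.09, 1, 1.8, 0, 0, 0, 0.3, 0.1, 1])

```text
time: 8.4
tool_pos: [488.7, -63.1, 70.7]
tcp_rot: [-74.5, 89.9, -62.3]
ft_force: [-0.3, -3.3, 1.3]
finger_gap: -0.2
```

Run:
```python
from h import *
s,R=st();print("c",(R.T@(np.array([520.4,-62.3,0])-s['tool_pos'])).round(1), "F tool",(R.T@s['ft_force']).round(1))
a=snapshot('scene')['color'][165:305,195:480,::-1];cv2.imwrite("pics/scz6.png",cv2.resize(a,None,fx=2.8,fy=2.8,interpolation=cv2.INTER_CUBIC))
```

```text
t 8.4 tcp [488.7 -63.1  70.7] x [ 0.001 -0.001 -1.   ] jaw 12.1 F [-0.3 -3.3  1.3] T [-0.5   0.09  0.02] gap -0.2 j [-13.  -1. 112.  -0.  69. -25.]
c [70.7 -5.8 31.1] F tool [-1.3 -3.2 -1. ]
```

View pics/scz6.png

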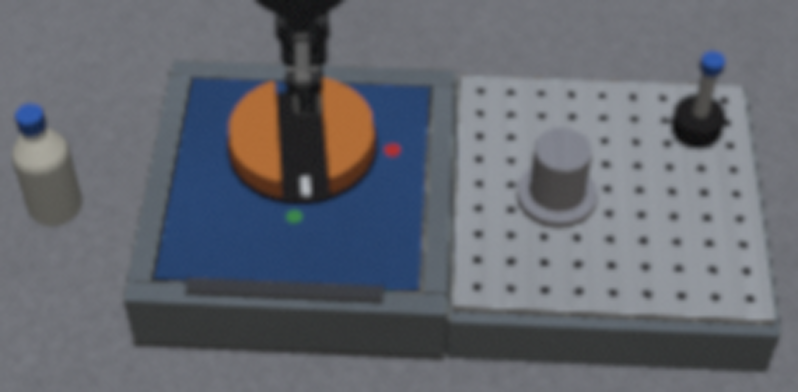

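Request:
carry_out(rows=[0.25, 0, 0, 0, 0.04, 0.01, 1, 0.5, 0, 0, 0, 0.09, 0.02, 1, 0.6, 0, 0, 0, 0.13, 0.03, 1, 0.6, 0, 0, 0, 0.15, 0.03, 1, 0.6, 0, 0, 0, 0.15, 0.03, 1])

```text
time: 8.95
tool_pos: [489.0, -59.1, 70.7]
tcp_rot: [-31.0, 89.9, -23.5]
ft_force: [1.6, -4.1, 1.4]
finger_gap: 0.2
```

Run:
```python
from h import *
s,R=st();print("c",(R.T@(np.array([520.4,-62.3,0])-s['tool_pos'])).round(1), "F tool",(R.T@s['ft_force']).round(1))
```

```text
t 8.95 tcp [489.  -59.1  70.7] x [ 0.001 -0.001 -1.   ] jaw 7.5 F [ 1.6 -4.1  1.4] T [-0.63 -0.32  0.05] gap 0.2 j [-13.  -1. 112.  -0.  69. -20.]
c [70.7 -7.2 30.6] F tool [-1.4 -4.3  1.1]
```

Request:
carry_out(rows=[0, 0, 0, 0, 0.03, 0, 1, 0, 0, 0, 0, 0.06, 0, 1, 0, 0, 0, 0, 0.06, 0, 1, 0, 0, 0, 0, 0.06, 0, 1])

```text
time: 9.35
tool_pos: [489.3, -58.3, 70.8]
tcp_rot: [-43.2, 89.8, -35.8]
ft_force: [4.9, -8.1, -0.8]
finger_gap: 0.2
```

Request:
carry_out(rows=[0, 0, 0, 0, 0.04, 0, 1, 0, 0, 0, 0, 0.08, 0, 1, 0, 0, 0, 0, 0.08, 0, 1, 0, 0, 0, 0, 0.08, 0, 1])

```text
time: 9.75
tool_pos: [489.3, -58.1, 70.8]
tcp_rot: [-65.0, 89.7, -57.6]
ft_force: [6.0, -16.8, -3.2]
finger_gap: -0.0
```

Run:
```python
from h import *
s,R=st()
a=snapshot('scene')['color'][165:305,195:480,::-1];cv2.imwrite("pics/scz7.png",cv2.resize(a,None,fx=2.8,fy=2.8,interpolation=cv2.INTER_CUBIC))
```

```text
t 9.75 tcp [489.3 -58.1  70.8] x [ 0.003 -0.005 -1.   ] jaw 7.4 F [  6.  -16.8  -3.2] T [-2.75 -0.98 -0.07] gap -0.0 j [-13.  -1. 112.  -0.  69. -20.]
```

View pics/scz7.png

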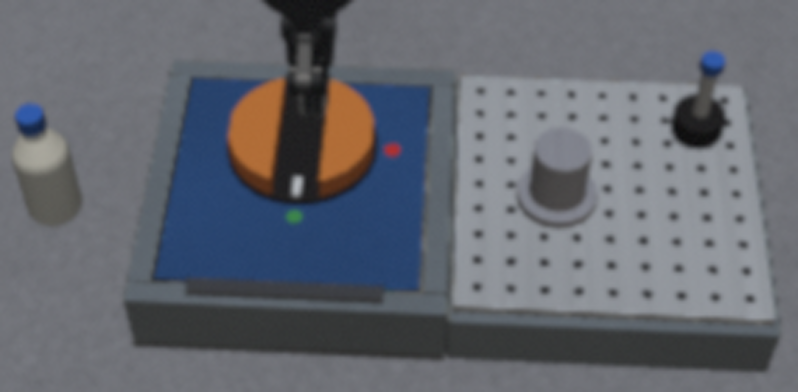

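The fastener is at its stop: the tip did not move while the force rose to 17 N, and the white mark (297,186) lines up with the green dot (294,215). I'll back off the wall to mid-slot and go straight up.

Request:
carry_out(rows=[0, 0, 0, 0, -0.25, 0, 1, 0, 0, 0, 0, -0.4, 0, 1, 0, 0, 0, 0, -0.4, 0, 1])

```text
time: 10.1
tool_pos: [488.9, -65.2, 69.9]
tcp_rot: [130.8, 89.9, 138.2]
ft_force: [-0.2, 0.2, -0.4]
finger_gap: 0.1
```

Run:
```python
from h import *
st()
```

```text
t 10.1 tcp [488.9 -65.2  69.9] x [-0.001  0.001 -1.   ] jaw 7.4 F [-0.2  0.2 -0.4] T [0.02 0.05 0.01] gap 0.1 j [-14.  -1. 111.   0.  69. -21.]
```

Request:
carry_out(rows=[0, 0, 0, -0.5, 0, 0, 1, 0, 0, 0, -1.5, 0, 0, 1, 0, 0, 0, -3.2, 0, 0, 1, 0, 0, 0, -5, 0, 0, 1, 0, 0, 0, -6, 0, 0, 1])

```text
time: 10.6
tool_pos: [490.6, -65.1, 225.5]
tcp_rot: [-16.5, 89.7, -9.1]
ft_force: [0.7, -0.4, 0.2]
finger_gap: 0.0
```

Request:
carry_out(rows=[0, 0, 0, -0.5, 0, -1, 1, 0, 0, 0, -0.5, 0, -2.5, 1, 0, 0, 0, -0.5, 0, -4, 1, 0, 0, 0, -0.5, 0, -4, 1, 0, 0, 0, -0.5, 0, -4, 1])

```text
time: 11.1
tool_pos: [390.0, -78.0, 233.9]
tcp_rot: [-17.1, 89.9, -9.7]
ft_force: [0.7, -0.4, -0.6]
finger_gap: -0.3
```

Request:
carry_out(rows=[0, 0, 0, 0, 0, 0, 1, 0, 0, 0, 0, 0, 0, 1, 0, 0, 0, 0, 0, 0, 1])

```text
time: 11.4
tool_pos: [390.6, -78.0, 232.7]
tcp_rot: [145.7, 90.0, 153.2]
ft_force: [-0.2, -0.7, -0.1]
finger_gap: -0.2
```

Run:
```python
from h import *
st();D={n:snapshot(n) for n in("scene","top")}
t=cv2.resize(D['top']['color'][185:340,180:460,::-1],None,fx=2.4,fy=2.4,interpolation=cv2.INTER_CUBIC)
s=cv2.resize(D['scene']['color'][165:305,195:475,::-1],None,fx=2.4,fy=2.4,interpolation=cv2.INTER_CUBIC)[:218]
s=cv2.resize(D['scene']['color'][165:280,195:475,::-1],None,fx=2.4,fy=2.4,interpolation=cv2.INTER_CUBIC)
cv2.imwrite("pics/f.png",cv2.resize(cv2.vconcat([t,s]),None,fx=.9,fy=.9))
```

```text
t 11.4 tcp [390.6 -78.  232.7] x [-0.001  0.    -1.   ] jaw 7.4 F [-0.2 -0.7 -0.1] T [0.02 0.   0.01] gap -0.2 j [-19. -26. 115.   0.  91. -26.]
```

View pics/f.png

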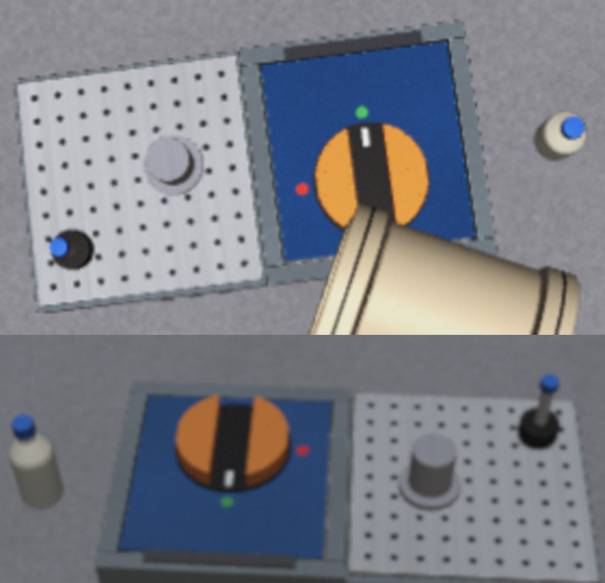

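The panel is shut, the mark (366,137) points at the green dot (362,112), the loose things are in place and the arm is clear.

```bash
python3 -c "
from bench import *
print(hand_in())"
```

```text
the job is handed in; nothing more can be done
None
```

I pushed the panel shut at its bare corner, turned the fastener clockwise to its stop from inside the slot, then backed out and handed the job in at about 11.4 s. No verdict came back.

- **Panel:** it reached a hard stop with the fingertip at z ≈ 60 mm. That push peaked at about 35 N, much more than the 1–4 N needed to close it. The wrist limit is 120 N; the 40 N limit applies only to the arm and gripper body.
- **Fastener:** it turned against a steady load of about 3 N. At the end the tip stopped moving while the force rose to about 17 N, so I took that as the locked stop.
- **Last pictures:** the panel looks level with the base, the white mark points at the green dot, and the slot is square to the hinge. I judged the locked angle by eye and from the force, not from a fit.
- **Loose things:** the bushing, probe stand and bottle look unmoved in the pictures; I did not measure their positions again.
- **Arm:** it finished clear of the machine at z ≈ 233 mm with no contact force.

One disagreement: in the first camera fit, the base's outer edges were up to 3 px (about 6 mm) off the stated 240 mm size. The panel and fastener points fitted to within about 1.5 px, so I worked from those.

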